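Load the glass sample cell on the microscope

TASK

Take the longer of the two glass sample cells out of its cradle by its two ends, lay it on the rubber mat, take it again by its long sides and set it flat between the two end stops of the microscope's pulled-out carriage, centred on the glass window; then slide the carriage fully home under the lens. The cell is thin glass: grip it as lightly as you can (never more than 50 N on either finger), set it down softly without dropping it or pressing it (never more than 70 N), and keep it level. Leave the short cell, the jar and the brush where they are.

Things in the scene. Friction and masses are not known exactly. Their poses are not given: they have to be found in the camera images.
- cell: the long sample cell: glass block in a thin aluminium frame, 30 mm (its x) by 60 mm (its y, the long axis) by 20 mm high, about 90 g, loose, lying flat with z up. Origin: centre of its underside. Breaks if gripped with more than 50 N on each finger (100 N for both together; 20 N is ample) or if it is pressed on its support with more than 70 N; a descent of 30 mm/s in a stiff grip gives some 50 N, so go slower.
- short_cell: bystander: a cell of the same make but only 42 mm long (30 mm wide, 20 mm high), in the other cradle; loose, must not move. Origin: centre of its underside.
- cradle_long: fixed grey cradle under the long cell: foot plate 60 x 100 x 6 mm (x, y, z), the cell lying on it along the cradle's y. Walls 48 mm long (y), 6 mm thick, stand beside the cell's long sides (inner faces at x = +-17.5 mm) and rise to 32 mm, above the cell's top (26 mm): only the cell's ends, 6 mm beyond the walls, can be gripped. Origin: centre of the underside.
- cradle_short: fixed cradle of the same shape, holding the short cell. Origin: centre of the underside. The two cradles may stand either way round.
- mat: fixed black rubber mat on the worktop, 140 x 140 mm, 4 mm thick (its top face is 4 mm over the worktop). Origin: centre of the underside.
- microscope: fixed, cream with black stage. Origin: on the worktop under the lens axis. Stage: 160 mm wide (x), y = -210 to +90 mm, top 95 mm over the worktop. Lens: lower end 163 mm up; barrel of radius 42 mm from 213 mm up; head 120 mm wide, y = -50 to +150 mm, 277 to 353 mm up; column y = +85 to +145 mm. The carriage slides along its y.
- carriage (a joint): slide of the carriage in m along the microscope's +y: 0 = pulled out all the way, 0.14 = fully home against its stop with the seat under the lens. It starts between 0 and 0.03. Friction about 1.5 N, no spring; it stays where it is left.
- seat (a point): centre of the carriage's top face, 105 mm over the worktop, marked by a round glass window (22 mm); moves with the carriage, axes as the microscope's. Plate 100 mm (x) by 110 mm (y), open at the sides (x). The cell lies here between two end stops, its y along this y, either way round, with 4 mm to spare at each end; no room for fingers at the ends.
- stop (a point): centre of the top edge of the end stop nearer the push tab, at y = -39 mm, z = +28 mm from the seat; its twin is at y = +39 mm. Each aluminium stop is 34 mm wide (x), 10 mm thick (y) and 28 mm high over the seat's face; inner faces at y = -34 and +34 mm.
- tab (a point): centre of the top edge of the carriage's upright push tab, 130 mm to -y of the seat, 28 mm above the seat's face; the tab is 34 mm wide (x), 10 mm thick (y), 36 mm high, free on both sides; push it to the microscope's +y, or pinch it across its thickness, from above.
- jar: bystander: closed glass jar, 56 mm across, 75 mm tall, loose. Origin: centre of its underside.
- brush: bystander: small brush lying on the worktop, loose.
Not all that is in view belongs to the job. What is shaped like the cell but brown is not meant. Of the things that look like the mat, the smaller one is meant.

How it is judged (in metres and radians):
On the way, in this order (a step that is already met when the one before it is completed fails the run):
1. the long cell lies flat and released on the rubber mat (x of cell in the frame of mat between -0.07 and 0.07 m and y of cell in the frame of mat between -0.07 and 0.07 m and z of cell in the frame of mat between 0.001 and 0.007 m and angle between cell's own z axis and vertical below 0.1 rad and contact force between the fingers and cell below 0.05 N and linear speed of cell below 0.02 m/s), for 0.2 s.
2. the cell lies released between the end stops while the carriage is still pulled out (less than 60 mm in) (x of cell in the frame of seat between -0.007 and 0.007 m and y of cell in the frame of seat between -0.007 and 0.007 m and z of cell in the frame of seat between -0.003 and 0.003 m and angle between the y axis of cell and the y axis of seat, either way round below 0.15 rad and angle between cell's own z axis and vertical below 0.1 rad and contact force between the fingers and cell below 0.05 N and linear speed of cell below 0.02 m/s and value of joint carriage below 0.06 m), for 0.2 s.
At the end, for the whole second after the job is handed in: The long cell lies flat, released and at rest on the carriage between its end stops, its centre within 7 mm of the seat's centre along both axes and its long axis within 0.15 rad of the seat's; the carriage is within 4 mm of fully home (joint above 0.136) and at rest (x of cell in the frame of seat between -0.007 and 0.007 m and y of cell in the frame of seat between -0.007 and 0.007 m and z of cell in the frame of seat between -0.003 and 0.003 m and angle between the y axis of cell and the y axis of seat, either way round below 0.15 rad and angle between cell's own z axis and vertical below 0.1 rad and contact force between the fingers and cell below 0.05 N and linear speed of cell below 0.02 m/s and value of joint carriage above 0.136 m and velocity of joint carriage between -0.01 and 0.01 m/s); the robot touches nothing.
It fails at once if the fingers squeeze the long cell with more than 100 N in all (50 N a finger) (contact force between the fingers and cell above 100 N).
It fails at once if the long cell knocked or pressed with more than 70 N on the cradle, the mat, or the microscope with its carriage (contact force between cell and cradle_long above 70 N or contact force between cell and mat above 70 N or contact force between cell and microscope above 70 N).
It fails at once if the long cell tilted by more than 0.4 rad (angle between cell's own z axis and vertical above 0.4 rad).
It fails at once if the long cell dropped or flung: faster than 0.45 m/s while the fingers do not hold it (a fall of about 10 mm) (linear speed of cell above 0.45 m/s and contact force between the fingers and cell below 0.05 N).
It fails at once if the short cell moved by more than 10 mm, or the jar or the brush by more than 15 mm (distance of short_cell from where it was at the start of the episode above 0.01 m or distance of any of jar, brush from where it was at the start of the episode above 0.015 m).
It also fails if it takes over 70 s, if anything falls off the work surface, if the arm or the gripper's body presses on something with over 40 N, if the wrist force passes 120 N, or if a joint passes its speed limit or range.

ROBOT

A 6-joint arm with a two-finger parallel gripper is mounted at the origin on the work surface. World frame = base frame: x ahead of the robot, y to its left, z up, the work surface at z = 0. Lengths are in mm, angles in rad, forces in N, time in s.
With the tool pointing down it reaches from about 250 to 775 mm from the base axis. Payload 4 kg.
Tool frame: the origin (TCP) lies on the mounting face of the last link; the fingertips stand 173 mm ahead of it and the grasp point (between the pads) lies 155 mm ahead of it (robot.tcp_to_tips is the z of the fingertips in the tool frame, in mm); z points along the fingers, y is the direction in which the jaws open and shut (so a half turn about z gives the same grasp; the last joint's range is limited). The gripper opens to 85 mm and grips with 20 to 120 N. Pads are 22 mm wide; open, the fingers measure 114 mm over their backs; the gripper's body (76 mm by 85 mm) begins 54 mm behind the grasp point. The pads swing forward as they close: fully open they stand 13 mm farther back than shut.
Start: joints at [1.15, 0.087, 1.371, -0, 1.684, -0.103], TCP at [171.865, 522.458, 404.741] pointing down, gripper open.
Joint ranges: [-3.1, 3.1], [-0.76, 2.03], [0.27, 2.55], [-1.08, 4.22], [0.17, 2.65], [-2.57, 2.57]. Speed limits (rad/s): [2.79, 2.79, 3.14, 3.14, 3.14, 3.14].

INTERFACE

Orientations are given as a rotation vector (axis times angle).
In Python, from workcell import status, vision, robot, finder gives the robot as it stands.
- The arm moves only by the tool servo_tool, never from a script. Its argument "moves" is a list of rows, each an object with "travel": the shift along the tool's x, y, z each as a share of 40 cm, from -1 to 1, a list of three; "roll": the turn about the tool's z as a share of 30 degrees, from -1 to 1; "fingers": the closure, from 0 (fully open) to 1 (shut). A call has 1 to 5 rows; each row is the pose to reach, as a shift and turn from the pose measured when the call began, along the tool's axes at that moment; what a row does not reach only later rows make up. A row lasts 1/10 s, in which the tool goes at most 50 mm and 8.59 degrees, less where a joint would pass 70% of its speed; a pose out of reach is approached as far as the arm can. A call with a number of a shift or a turn outside -1 to 1 is refused whole. A call with a gripper value outside its range is refused whole. The fingers move at their own pace and stop on an object; "grip_force" is the grip in N (left out, the last holds). Time passes only in rows, so rows that repeat a pose let the fingers close. It gives the time, the measured TCP pose, the force and the opening at its end, in the units of the state.
- status.read_state(): the state, without advancing time (a new reading comes with each control period).
- vision.snapshot(name): name is "scene" or "top"; returns the picture (420x560x3 uint8, red, green, blue); there is no depth.
- vision.get_calibration(name): a dict with "K" (3x3 intrinsics, pixels), "k1" (the pictures are not rectified: a ray, as slopes to the right and down, at radius r is drawn at 1 + k1 r^2 times it, then the intrinsics apply), "R" (3x3) and "t" (3): a world point X has camera coordinates R X + t. Camera axes: x right, y down, z forward; pixel columns grow to the right and rows downward; lengths in mm; the calibration is good to about 2 mm. A picture is of the moment at which its call begins. get_calibration takes no time and is no camera call.
- robot.hand_in(): hands the job in, once; it reports no verdict.
Trained networks look in the newest picture that a camera, given by its name, has taken for a name from the list of things; names that differ only in an ending like _2 or _b are one class to them, and where a whole thing is asked for, a point or a joint stands for the part that bears it (a point fixed in the world has none). Each returns a list of dicts, best first, with "score" (0 to 1); they miss things now and then, are a little off and sometimes report something else, mostly with a low value. They report only what shows in the picture. A call takes as long as a camera call. They do not tell look-alikes from the thing itself.
- finder.search_frame(target, camera): "position" ([column, row] in pixels, amid what is visible of it).
- finder.masks_of(target, camera): "region" (420x560 bool, what is visible of it) and "position" ([column, row] in pixels, amid what is visible of it).
- finder.pinpoint(target, camera): "position" ([column, row] in pixels: a listed point, or the origin of a listed thing).
The state is a dict: "clock": time; "joint_positions": joint angles; "qd": joint speeds; "effort": joint torques, N m; "ee_pos": TCP position; "eef_rot": TCP orientation; "wrist_force": force on the tool from outside, world axes, zero at the start; "wrist_torque": the same for the moment, N m; "grip_width": finger opening in mm.
Only numpy, scipy, OpenCV 4.12 (cv2) and the standard library are available. Lean on these libraries where they do the work, as an engineer would, in place of code of your own. Each camera call takes 0.05 s, during which the arm holds its last target. There are 200 camera calls.

## Working session

There is one attempt and no reset: what is moved stays moved. The work goes in short steps, Python scripts to look and compute and a tool call to move; the robot and the scene stay as the last step left them, time stands still between calls to the robot, and variables do not carry over. Pictures are saved under pics/ and viewed, about 8 in all and at most 12, crops included, and the job is handed in when it is done.

Besides the shell and the picture viewer there is one more tool, called after "Emit:" by a JSON object that holds its "api" and its "payload", one argument or row to a line. servo_tool: Moves the arm, as the interface text tells. Its arguments: {"type":"object","properties":{"moves":{"type":"array"},"grip_force":{"type":"number"}},"required":["moves"]}

```bash
mkdir -p pics; cat > h.py <<'E'
import numpy as np, cv2
from workcell import status, vision, robot, finder
def ray(cam,px):
    c=vision.get_calibration(cam);K=np.array(c["K"]);R=np.array(c["R"]);t=np.array(c["t"]).ravel()
    d=np.array([c["k1"],0,0,0,0],float)
    u=cv2.undistortPoints(np.array(px,float).reshape(-1,1,2),K,d).reshape(-1,2)
    return -R.T@t,(R.T@np.c_[u,np.ones(len(u))].T).T
def at_z(cam,px,z):
    o,D=ray(cam,px);return np.array([o+d*(z-o[2])/d[2] for d in D])
def proj(cam,P):
    c=vision.get_calibration(cam);R=np.array(c["R"]);t=np.array(c["t"],float).ravel()
    return cv2.projectPoints(np.array(P,float).reshape(-1,1,3),cv2.Rodrigues(R)[0],t,np.array(c["K"]),np.array([c["k1"],0,0,0,0],float))[0].reshape(-1,2)
def snap(cam,f=None):
    im=vision.snapshot(cam)
    if f: cv2.imwrite("pics/"+f,im[:,:,::-1])
    return im
E
python3 - <<'E'
from h import *
for c in ["scene","top"]:
    snap(c,c+"1.png"); cal=vision.get_calibration(c); print(c, (-np.array(cal["R"]).T@np.array(cal["t"]).ravel()).round(0))
    for n,z in [("cell",0),("short_cell",0),("cradle_long",0),("cradle_short",0),("mat",0),("microscope",0),("seat",105),("stop",133),("tab",133),("jar",0),("brush",0)]:
        for r in finder.pinpoint(n,c)[:3]:
            print(n,round(r["score"],2),np.round(r["position"],1),at_z(c,r["position"],z+(6 if "cell" in n else 0))[0].round(1)[:2])
s=status.read_state();print(s)
E
```

```text
scene [ 937. -319.  863.]
cell 0.97 [245.3 351.3] [ 730.9 -254.2]
cell 0.78 [222.  309.7] [ 623.2 -245.6]
short_cell 0.76 [193.  265.5] [ 487.5 -244. ]
cradle_long 0.36 [339.6 143.3] [393.6 316.6]
cradle_short 0.59 [248.1 234.4] [492.1 -85.5]
cradle_short 0.58 [194.1 266.2] [ 487.6 -242.2]
mat 0.91 [248.6 233.8] [491.3 -83.5]
mat 0.76 [113.  237.3] [ 291.6 -371.9]
microscope 0.75 [332.5 297.1] [748.7 -22. ]
microscope 0.73 [381.9 152.3] [496.5 394.5]
seat 0.71 [349.8 140.5] [468.3 268.3]
stop 0.93 [338.3 142.1] [472.1 218.8]
tab 0.77 [303.7 153.1] [448.6 123.2]
jar 0.65 [332.9 298.4] [751.6 -23.3]
brush 0.95 [137.2 328.9] [ 546.3 -422.8]
top [ 389.   -0. 1133.]
cell 0.81 [366.4 129.4] [ 728.9 -251.4]
cell 0.53 [361.6 164.2] [ 626.2 -237.3]
short_cell 0.5 [362.2 214.6] [ 481.7 -239. ]
cradle_long 0.96 [361.6 167. ] [ 619.3 -238.6]
cradle_short 0.6 [289.4 122.8] [744.3 -28.6]
cradle_short 0.57 [359.5 214.2] [ 483.1 -232.6]
mat 0.81 [403.8 286.4] [ 283.5 -357.5]
mat 0.62 [304.5 211.6] [487.  -76.3]
microscope 0.66 [139.6 201.6] [504.7 391. ]
seat 0.56 [179.6 209.5] [476.  250.9]
stop 0.
[... 211 characters left out ...]
-424.5]
{'clock': 1.2, 'joint_positions': array([ 1.14992191e+00,  8.72156963e-02,  1.37072551e+00,  2.72410977e-05,
        1.68361174e+00, -1.03114640e-01]), 'qd': array([ 1.08128106e-05,  4.28104916e-04,  1.34933605e-03,  6.39838710e-04,
        5.23648144e-04, -8.82574119e-04]), 'effort': array([-1.28018106e-03, -3.51735985e+01, -3.13459539e+01, -3.30695684e-04,
        3.77683591e-04,  1.03453608e-06]), 'ee_pos': array([171.84879097, 522.46099981, 404.71932836]), 'eef_rot': array([-4.97031337e-01, -3.10200977e+00, -7.12505232e-05]), 'wrist_force': array([ 0.11151371,  0.27962144, -0.3586901 ]), 'wrist_torque': array([0.02160343, 0.03128456, 0.00833904]), 'grip_width': 85.34500562551887}
```

View pics/scene1.png

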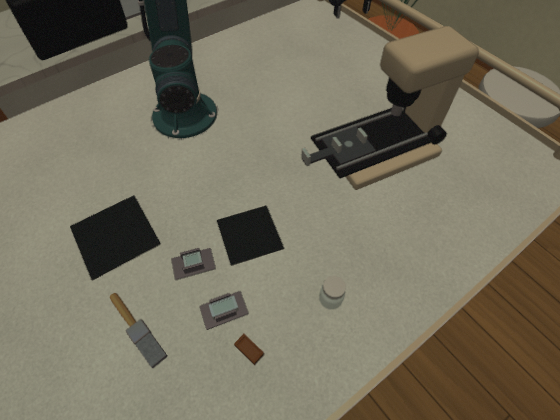

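View pics/top1.png

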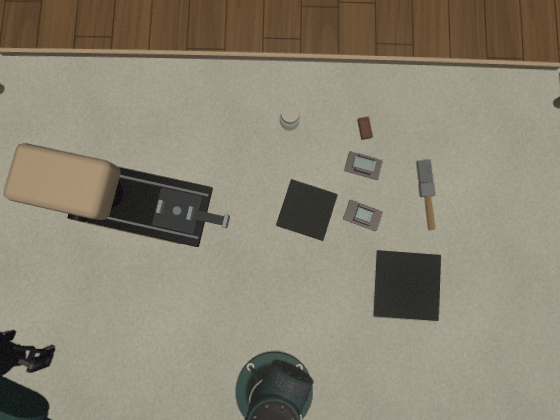

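The long cell is at top (362,164) / scene (222,308), and the smaller mat at top (307,210). The microscope lies to the left, with its tab at top (225,219). The brown block is a decoy. Next I'll measure poses from the masks and check them with overlays.

```bash
cat > m.py <<'E'
from h import *
def rect(cam,name,pick,z):
    rs=finder.masks_of(name,cam)
    rs=[r for r in rs if np.hypot(*(np.array(r["position"])-pick))<25]
    if not rs: return print(cam,name,"none")
    m=rs[0]["region"]; ys,xs=np.nonzero(m)
    P=at_z(cam,np.c_[xs,ys],z)[:,:2].astype(np.float32)
    c,s,a=cv2.minAreaRect(P)
    if s[0]>s[1]: s=s[::-1]; a+=90   # s[1] long; direction of short side = a-? 
    print(cam,name,"n",m.sum(),"c",np.round(c,1),"size",np.round(s,1),"long-axis deg",round((a+90)%180,1),"mean",P.mean(0).round(1))
E
python3 - <<'E'
from m import *
T,S=snap("top"),snap("scene")
for c,n,p,z in [("top","cell",(362,164),24),("top","cradle_long",(362,166),6),("top","short_cell",(363,214),24),("top","mat",(306,210),4),("top","tab",(215,216),125),("top","stop",(200,210),115),
 ("scene","cell",(222,307),24),("scene","cradle_long",(222,310),6),("scene","mat",(249,235),4),("scene","tab",(340,142),115)]: rect(c,n,p,z)
print(robot.tcp_to_tips)
def crop(im,x,y,w=100,h=75): return cv2.resize(im[y:y+h,x:x+w],(400,300),interpolation=cv2.INTER_CUBIC)
M=np.vstack([np.hstack([crop(T,140,175),crop(T,312,128)]),np.hstack([crop(S,295,110),crop(S,172,270)])])
M=np.clip(M.astype(float)*1.7,0,255).astype(np.uint8)
cv2.imwrite("pics/crops.png",M[:,:,::-1])
E
```

```text
top cell n 237 c [ 624.1 -239.5] size [33.5 62.5] long-axis deg 77.2 mean [ 625.1 -238.6]
top cradle_long n 479 c [ 624.2 -241.8] size [ 61.6 100.4] long-axis deg 75.9 mean [ 621.6 -240.7]
top short_cell n 175 c [ 480.5 -237.4] size [30.2 44.9] long-axis deg 70.6 mean [ 480.5 -237.3]
top mat n 2392 c [492.7 -83.3] size [140.7 141.7] long-axis deg 162.8 mean [492.6 -82.6]
top tab none
top stop n 1992 c [466.7 217.8] size [ 99.7 189.5] long-axis deg 79.6 mean [470.  241.3]
scene cell n 375 c [ 624.9 -241.1] size [34.8 60.7] long-axis deg 76.0 mean [ 623.9 -241.5]
scene cradle_long n 776 c [ 623.7 -243.4] size [66.4 99.4] long-axis deg 74.1 mean [ 625.1 -247.7]
scene mat n 2560 c [494.8 -82.5] size [139.2 141.7] long-axis deg 162.6 mean [496.3 -83.8]
scene tab n 1570 c [475.3 214.8] size [102.9 201.9] long-axis deg 79.8 mean [477.3 228.5]
173.4
```

View pics/crops.png

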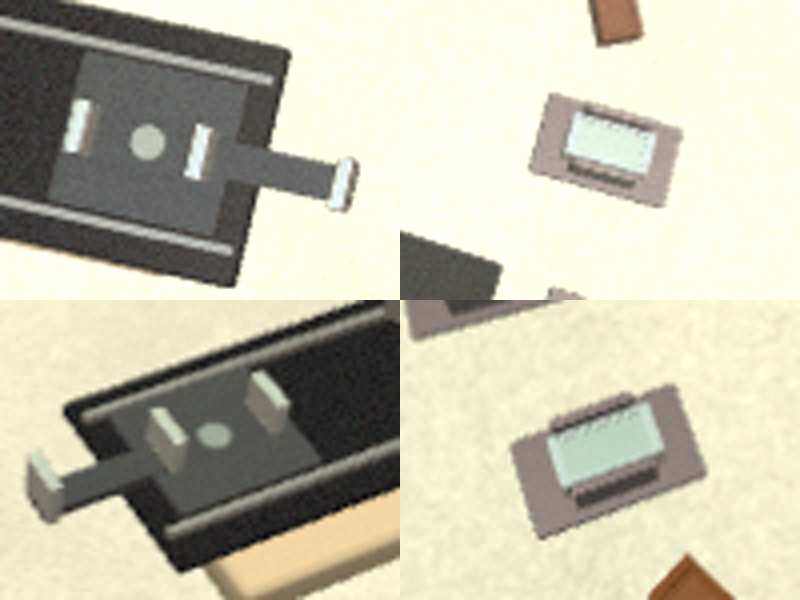

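The crops show the window at top (177,210.5) and scene (348,144), with the stage and plate corners clear. I'll fit the microscope pose and carriage slide to these points.

```bash
python3 - <<'E'
from h import *
from scipy.optimize import least_squares
# (cam, montage px, local kind, x,y,z)  kind s=stage (mic frame), c=carriage (seat frame)
o=[("top",289,50,"s",80,-210,95),("top",233,287,"s",-80,-210,95),("top",148,142,"c",0,0,105),("top",250,82,"c",50,-55,105),("top",215,235,"c",-50,-55,105),("top",85,52,"c",50,55,105),("top",48,203,"c",-50,55,105),
("top",342,184,"c",0,-130,133),("top",201,151,"c",0,-39,133),("top",78,126,"c",0,39,133),
("scene",66,108,"s",-80,-210,95),("scene",183,271,"s",80,-210,95),("scene",214,136,"c",0,0,105),("scene",107,120,"c",-50,-55,105),("scene",170,217,"c",50,-55,105),("scene",318,158,"c",50,55,105)]
off={"top":(140,175),"scene":(295,110)}
uv=np.array([[ (a[1]+.5)/4-.5+off[a[0]][0],(a[2]+.5)/4-.5+off[a[0]][1]] for a in o])
def f(p,full=False):
    x,y,th,sy=p; r=[]; W=[]
    X=np.array([np.cos(th),np.sin(th)]);Y=np.array([-X[1],X[0]])
    for a in o:
        yy=a[5]+(sy if a[3]=="c" else 0)
        W.append([*(np.array([x,y])+X*a[4]+Y*yy),a[6]])
    W=np.array(W)
    pr=np.array([proj(a[0],w)[0] for a,w in zip(o,W)])
    return (pr-uv).ravel()
r=least_squares(f,[500,390,-.2,-140],loss="soft_l1");print(r.x.round(3),f(r.x).reshape(-1,2).round(2).tolist())
x,y,th,sy=r.x;X=np.array([np.cos(th),np.sin(th)]);Y=np.array([-X[1],X[0]])
print("seat",np.array([x,y])+Y*sy,"tab",np.array([x,y])+Y*(sy-130),"Y",Y,"deg",np.degrees(th))
for c,p in (("top",(177-.37,210.5-.37)),("scene",(348.1,143.6))): print(at_z(c,[p],105))
E
```

```text
[ 4.99429e+02  3.93501e+02 -1.84000e-01 -1.38926e+02] [[-0.02, -0.91], [0.1, 0.33], [0.6, 0.12], [0.41, 0.54], [0.34, 0.44], [0.1, -0.67], [0.13, -0.45], [0.24, -0.66], [-0.18, 0.09], [0.14, -0.08], [-0.99, -1.44], [0.08, -1.25], [-0.02, -0.03], [-0.43, -1.74], [3.12, -0.55], [1.66, 0.33]]
seat [473.98529871 256.92450851] tab [450.176484   129.12333346] Y [0.18314473 0.98308596] deg -10.552985208384799
[[474.2374674  258.45313494 105.        ]]
[[473.99507181 256.91328108 105.        ]]
```

Emit:
{"api": "servo_tool", "payload": {
  "moves": [
    {"travel": [-0.47,-0.41,0],"roll": 0,"fingers": 0},
    {"travel": [-0.47,-0.41,0],"roll": 0,"fingers": 0},
    {"travel": [-0.47,-0.41,0],"roll": 0,"fingers": 0},
    {"travel": [-0.47,-0.41,0],"roll": 0,"fingers": 0},
    {"travel": [-0.47,-0.41,0],"roll": 0,"fingers": 0}
  ],
  "grip_force": 20
}}

```text
clock: 2.3
ee_pos: [299.6, 306.2, 404.9]
eef_rot: [0.496, 3.101, 0.001]
wrist_force: [1.1, 0.8, 0.5]
grip_width: 85.9
```

Emit:
{"api": "servo_tool", "payload": {
  "moves": [
    {"travel": [-0.47,-0.41,0],"roll": 0,"fingers": 0},
    {"travel": [-0.47,-0.41,0],"roll": 0,"fingers": 0},
    {"travel": [-0.47,-0.41,0],"roll": 0,"fingers": 0},
    {"travel": [-0.47,-0.41,0],"roll": 0,"fingers": 0},
    {"travel": [-0.47,-0.41,0],"roll": 0,"fingers": 0}
  ]
}}

```text
clock: 2.8
ee_pos: [426.9, 90.7, 405.4]
eef_rot: [0.496, 3.1, 0.002]
wrist_force: [0.9, -0.1, -0.0]
grip_width: 85.3
```

```bash
cat > go.py <<'E'
from h import *
from scipy.spatial.transform import Rotation as Ro
def go(x,y,z,deg):
    """shares to put TCP at x,y,z with tool y along deg (mod 180)"""
    s=status.read_state();R=Ro.from_rotvec(s["eef_rot"]).as_matrix();p=s["ee_pos"]
    a=np.degrees(np.arctan2(R[1,1],R[0,1]));d=(deg-a+90)%180-90
    v=R.T@(np.array([x,y,z])-p)
    print("t",round(s["clock"],2),"pos",p.round(1),"ang",round(a,2),"tilt",round(np.degrees(np.arccos(-R[2,2])),2),"w",round(s["grip_width"],2),"F",s["wrist_force"].round(1),"q1,6",s["joint_positions"][[0,5]].round(2))
    print("mm",v.round(1),"travel",(v/400).round(4),"roll",round(-d/30,3),"dist",np.linalg.norm(v).round(1))
E
python3 -c "
from go import *
go(624.5,-240.5,330,76)"
```

```text
t 2.8 pos [426.9  90.7 405.4] ang 71.82 tilt 0.15 w 85.33 F [ 0.9 -0.1 -0. ] q1,6 [ 0.08 -1.17]
mm [-290.9 -253.2   75.5] travel [-0.7273 -0.633   0.1889] roll -0.139 dist 393.0
```

Emit:
{"api": "servo_tool", "payload": {
  "moves": [
    {"travel": [-0.45,-0.39,0.1],"roll": 0,"fingers": 0},
    {"travel": [-0.45,-0.39,0.1],"roll": 0,"fingers": 0},
    {"travel": [-0.45,-0.39,0.1],"roll": 0,"fingers": 0},
    {"travel": [-0.45,-0.39,0.1],"roll": 0,"fingers": 0},
    {"travel": [-0.45,-0.39,0.1],"roll": 0,"fingers": 0}
  ]
}}

```text
clock: 3.3
ee_pos: [550.1, -116.0, 364.9]
eef_rot: [0.498, 3.1, 0.002]
wrist_force: [0.3, 0.8, -0.1]
grip_width: 85.4
```

Emit:
{"api": "servo_tool", "payload": {
  "moves": [
    {"travel": [-0.28,-0.24,0.1],"roll": -0.14,"fingers": 0},
    {"travel": [-0.28,-0.24,0.1],"roll": -0.14,"fingers": 0},
    {"travel": [-0.28,-0.24,0.1],"roll": -0.14,"fingers": 0},
    {"travel": [-0.28,-0.24,0.1],"roll": -0.14,"fingers": 0},
    {"travel": [-0.28,-0.24,0.1],"roll": -0.14,"fingers": 0}
  ]
}}

```text
clock: 3.8
ee_pos: [626.7, -243.6, 322.6]
eef_rot: [-0.387, -3.116, -0.004]
wrist_force: [0.9, 0.7, 0.2]
grip_width: 85.6
```

```bash
python3 -c "
from go import *
go(624.5,-240.5,250,76)"
```

```text
t 3.8 pos [ 626.7 -243.6  322.6] ang 75.84 tilt 0.17 w 85.58 F [0.9 0.7 0.2] q1,6 [-0.46 -1.78]
mm [ 2.8  2.3 72.6] travel [0.007  0.0057 0.1816] roll -0.005 dist 72.7
```

Emit:
{"api": "servo_tool", "payload": {
  "moves": [
    {"travel": [0.007,0.006,0.08],"roll": 0,"fingers": 0},
    {"travel": [0.007,0.006,0.16],"roll": 0,"fingers": 0},
    {"travel": [0.007,0.006,0.2],"roll": 0,"fingers": 0},
    {"travel": [0.007,0.006,0.24],"roll": 0,"fingers": 0},
    {"travel": [0.007,0.006,0.25],"roll": 0,"fingers": 0}
  ]
}}

```text
clock: 4.3
ee_pos: [624.1, -239.4, 221.6]
eef_rot: [-0.386, -3.115, -0.005]
wrist_force: [-0.9, 0.1, 0.7]
grip_width: 85.4
```

```bash
python3 -c "
from go import *
go(624.5,-240.5,178,76)
S=snap('scene');T=snap('top')
def crop(im,x,y,w=100,h=75): return cv2.resize(im[y:y+h,x:x+w],(400,300),interpolation=cv2.INTER_CUBIC)
M=np.hstack([crop(S,172,260),crop(T,312,128)]);cv2.imwrite('pics/pre.png',np.clip(M*1.5,0,255)[:,:,::-1])"
```

```text
t 4.3 pos [ 624.1 -239.4  221.6] ang 75.89 tilt 0.26 w 85.42 F [-0.9  0.1  0.7] q1,6 [-0.45 -1.78]
mm [-0.8 -1.1 43.6] travel [-0.002  -0.0028  0.109 ] roll -0.004 dist 43.6[ WARN:0@1.925] global loadsave.cpp:1063 imwrite_ Unsupported depth image for selected encoder is fallbacked to CV_8U.
```

View pics/pre.png

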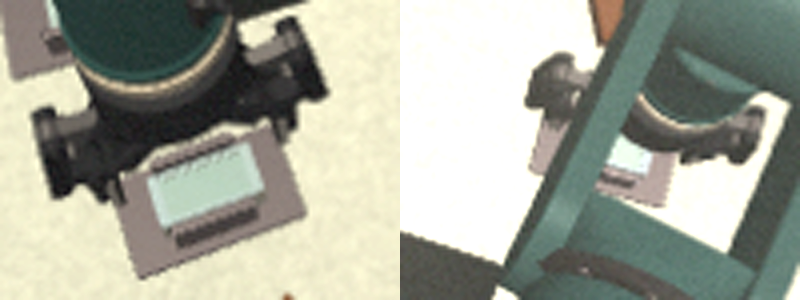

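The open fingers straddle the long cell's two ends, roughly centred (scene crop: cell at (205,180), fingers at (110,190) and (285,130)). Descending the rest of the way and closing.

Emit:
{"api": "servo_tool", "payload": {
  "moves": [
    {"travel": [-0.002,-0.003,0.04],"roll": 0,"fingers": 0},
    {"travel": [-0.002,-0.003,0.07],"roll": 0,"fingers": 0},
    {"travel": [-0.002,-0.003,0.09],"roll": 0,"fingers": 0},
    {"travel": [-0.002,-0.003,0.105],"roll": 0,"fingers": 0},
    {"travel": [-0.002,-0.003,0.109],"roll": 0,"fingers": 0}
  ]
}}

```text
clock: 4.9
ee_pos: [624.7, -241.1, 177.9]
eef_rot: [-0.386, -3.115, -0.005]
wrist_force: [-0.4, 0.1, -0.5]
grip_width: 85.3
```

Emit:
{"api": "servo_tool", "payload": {
  "moves": [
    {"travel": [0,0,0],"roll": 0,"fingers": 0.1},
    {"travel": [0,0,0],"roll": 0,"fingers": 0.2},
    {"travel": [0,0,0],"roll": 0,"fingers": 0.25},
    {"travel": [0,0,0],"roll": 0,"fingers": 0.3},
    {"travel": [0,0,0],"roll": 0,"fingers": 0.35}
  ],
  "grip_force": 20
}}

```text
clock: 5.4
ee_pos: [624.9, -241.1, 178.8]
eef_rot: [-0.386, -3.116, -0.005]
wrist_force: [-0.1, -0.5, 1.9]
grip_width: 59.6
```

Emit:
{"api": "servo_tool", "payload": {
  "moves": [
    {"travel": [0,0,0],"roll": 0,"fingers": 0.4},
    {"travel": [0,0,0],"roll": 0,"fingers": 0.4},
    {"travel": [0,0,0],"roll": 0,"fingers": 0.4},
    {"travel": [0,0,0],"roll": 0,"fingers": 0.4},
    {"travel": [0,0,0],"roll": 0,"fingers": 0.4}
  ]
}}

```text
clock: 5.9
ee_pos: [624.9, -241.2, 178.8]
eef_rot: [-0.386, -3.116, -0.004]
wrist_force: [0.5, -1.3, -0.7]
grip_width: 59.4
```

```bash
python3 -c "
from go import *
go(492.7,-83,178,76)"
```

```text
t 5.9 pos [ 624.9 -241.2  178.8] ang 75.86 tilt 0.19 w 59.43 F [ 0.5 -1.3 -0.7] q1,6 [-0.45 -1.78]
mm [166.9 121.1   1.5] travel [0.4171 0.3027 0.0036] roll -0.005 dist 206.2
```

Emit:
{"api": "servo_tool", "payload": {
  "moves": [
    {"travel": [0,0,-0.01],"roll": 0,"fingers": 0.4},
    {"travel": [0,0,-0.04],"roll": 0,"fingers": 0.4},
    {"travel": [0,0,-0.09],"roll": 0,"fingers": 0.4},
    {"travel": [0,0,-0.14],"roll": 0,"fingers": 0.4},
    {"travel": [0,0,-0.17],"roll": 0,"fingers": 0.4}
  ]
}}

```text
clock: 6.4
ee_pos: [625.5, -241.6, 249.9]
eef_rot: [0.386, 3.116, 0.002]
wrist_force: [-0.2, 0.4, -0.2]
grip_width: 59.4
```

Emit:
{"api": "servo_tool", "payload": {
  "moves": [
    {"travel": [0.05,0.035,0],"roll": -0.1,"fingers": 0.4},
    {"travel": [0.13,0.095,0],"roll": -0.12,"fingers": 0.4},
    {"travel": [0.22,0.16,0],"roll": -0.12,"fingers": 0.4},
    {"travel": [0.31,0.225,0],"roll": -0.12,"fingers": 0.4},
    {"travel": [0.38,0.275,0],"roll": -0.12,"fingers": 0.4}
  ]
}}

```text
clock: 6.9
ee_pos: [503.2, -96.2, 250.0]
eef_rot: [0.288, 3.127, 0.003]
wrist_force: [-0.3, 0.9, -1.2]
grip_width: 59.8
```

```bash
python3 -c "
from go import *
go(492.7,-83,177.5,79.4)"
```

```text
t 6.9 pos [503.2 -96.2 250. ] ang 79.48 tilt 0.14 w 59.85 F [-0.3  0.9 -1.2] q1,6 [-0.3  -1.69]
mm [12.8 10.9 72.5] travel [0.0321 0.0271 0.1812] roll 0.003 dist 74.4
```

Emit:
{"api": "servo_tool", "payload": {
  "moves": [
    {"travel": [0.02,0.018,0.04],"roll": 0,"fingers": 0.4},
    {"travel": [0.032,0.027,0.09],"roll": 0,"fingers": 0.4},
    {"travel": [0.032,0.027,0.135],"roll": 0,"fingers": 0.4},
    {"travel": [0.032,0.027,0.16],"roll": 0,"fingers": 0.4},
    {"travel": [0.032,0.027,0.17],"roll": 0,"fingers": 0.4}
  ]
}}

```text
clock: 7.4
ee_pos: [492.4, -83.0, 181.2]
eef_rot: [-0.288, -3.128, -0.004]
wrist_force: [-0.6, -0.3, -0.9]
grip_width: 59.6
```

Emit:
{"api": "servo_tool", "payload": {
  "moves": [
    {"travel": [0,0,0.002],"roll": 0,"fingers": 0.4},
    {"travel": [0,0,0.004],"roll": 0,"fingers": 0.4},
    {"travel": [0,0,0.006],"roll": 0,"fingers": 0.4},
    {"travel": [0,0,0.008],"roll": 0,"fingers": 0.4},
    {"travel": [0,0,0.008],"roll": 0,"fingers": 0.4}
  ]
}}

```text
clock: 7.9
ee_pos: [492.5, -83.1, 178.3]
eef_rot: [0.288, 3.128, 0.004]
wrist_force: [0.5, -0.4, -1.4]
grip_width: 59.5
```

```bash
python3 -c "
from go import *
go(492.7,-83,177,79.4)"
```

```text
t 7.9 pos [492.5 -83.1 178.3] ang 79.47 tilt 0.13 w 59.5 F [ 0.5 -0.4 -1.4] q1,6 [-0.28 -1.67]
mm [-0.2  0.1  1.3] travel [-0.0004  0.0002  0.0032] roll 0.002 dist 1.3
```

Emit:
{"api": "servo_tool", "payload": {
  "moves": [
    {"travel": [0,0,0.0015],"roll": 0,"fingers": 0.4},
    {"travel": [0,0,0.003],"roll": 0,"fingers": 0.4},
    {"travel": [0,0,0.003],"roll": 0,"fingers": 0.4}
  ]
}}

```text
clock: 8.2
ee_pos: [492.5, -83.0, 177.0]
eef_rot: [0.288, 3.128, 0.004]
wrist_force: [0.6, -0.5, -1.5]
grip_width: 59.8
```

Emit:
{"api": "servo_tool", "payload": {
  "moves": [
    {"travel": [0,0,0.001],"roll": 0,"fingers": 0.4},
    {"travel": [0,0,0.002],"roll": 0,"fingers": 0.4},
    {"travel": [0,0,0.002],"roll": 0,"fingers": 0.4}
  ]
}}

```text
clock: 8.5
ee_pos: [492.5, -83.1, 176.7]
eef_rot: [0.288, 3.128, 0.004]
wrist_force: [-1.7, 0.9, 3.0]
grip_width: 59.6
```

Contact on the mat is about 4 N. Now releasing slowly and lifting.

Emit:
{"api": "servo_tool", "payload": {
  "moves": [
    {"travel": [0,0,0],"roll": 0,"fingers": 0.28},
    {"travel": [0,0,0],"roll": 0,"fingers": 0.2},
    {"travel": [0,0,0],"roll": 0,"fingers": 0.1},
    {"travel": [0,0,0],"roll": 0,"fingers": 0},
    {"travel": [0,0,0],"roll": 0,"fingers": 0}
  ]
}}

```text
clock: 9.0
ee_pos: [492.5, -83.1, 176.6]
eef_rot: [0.288, 3.128, 0.004]
wrist_force: [-0.1, 0.5, -0.2]
grip_width: 85.4
```

Emit:
{"api": "servo_tool", "payload": {
  "moves": [
    {"travel": [0,0,0],"roll": 0,"fingers": 0},
    {"travel": [0,0,-0.05],"roll": 0,"fingers": 0},
    {"travel": [0,0,-0.12],"roll": 0,"fingers": 0},
    {"travel": [0,0,-0.16],"roll": 0,"fingers": 0},
    {"travel": [0,0,-0.16],"roll": 0,"fingers": 0}
  ]
}}

```text
clock: 9.5
ee_pos: [493.6, -83.5, 243.6]
eef_rot: [0.287, 3.122, 0.002]
wrist_force: [0.4, -0.4, -0.3]
grip_width: 85.5
```

Emit:
{"api": "servo_tool", "payload": {
  "moves": [
    {"travel": [0,0,0],"roll": 1,"fingers": 0},
    {"travel": [0,0,0],"roll": 1,"fingers": 0},
    {"travel": [0,0,0],"roll": 1,"fingers": 0},
    {"travel": [0,0,0],"roll": 1,"fingers": 0},
    {"travel": [0,0,0],"roll": 1,"fingers": 0}
  ]
}}

```text
clock: 10.0
ee_pos: [493.2, -83.4, 242.2]
eef_rot: [1.086, 2.944, 0.004]
wrist_force: [-0.6, 0.3, 0.0]
grip_width: 85.3
```

Emit:
{"api": "servo_tool", "payload": {
  "moves": [
    {"travel": [0,0,0],"roll": 1,"fingers": 0},
    {"travel": [0,0,0],"roll": 1,"fingers": 0},
    {"travel": [0,0,0],"roll": 1,"fingers": 0},
    {"travel": [0,0,0],"roll": 1,"fingers": 0},
    {"travel": [0,0,0],"roll": 1,"fingers": 0}
  ]
}}

```text
clock: 10.5
ee_pos: [492.9, -83.3, 241.2]
eef_rot: [1.81, 2.566, 0.005]
wrist_force: [-0.2, 0.9, 1.1]
grip_width: 85.1
```

Emit:
{"api": "servo_tool", "payload": {
  "moves": [
    {"travel": [0,0,0],"roll": 1,"fingers": 0},
    {"travel": [0,0,0],"roll": 1,"fingers": 0},
    {"travel": [0,0,0],"roll": 1,"fingers": 0},
    {"travel": [0,0,0],"roll": 1,"fingers": 0},
    {"travel": [0,0,0],"roll": 1,"fingers": 0}
  ]
}}

```text
clock: 11.0
ee_pos: [492.8, -83.3, 240.7]
eef_rot: [-2.411, -2.014, -0.004]
wrist_force: [-0.4, -0.6, 0.8]
grip_width: 85.8
```

```bash
python3 - <<'E'
from go import *
from m import rect
go(492.5,-83,176,-10.6)
S=snap('scene','mat.png');T=snap('top')
for p in [(249,228)]: rect("scene","cell",p,22)
rect("top","cell",(305,210),22)
def crop(im,x,y,w=100,h=75): return cv2.resize(im[y:y+h,x:x+w],(400,300),interpolation=cv2.INTER_CUBIC)
M=np.hstack([crop(S,200,190),crop(T,260,170)]);cv2.imwrite('pics/mat2.png',np.clip(M*1.7,0,255).astype(np.uint8)[:,:,::-1])
E
```

```text
t 11.0 pos [492.8 -83.3 240.7] ang -10.26 tilt 0.16 w 85.82 F [-0.4 -0.6  0.8] q1,6 [-0.28 -0.1 ]
mm [ 0.1 -0.4 64.7] travel [ 0.0002 -0.001   0.1617] roll 0.011 dist 64.7
scene cell n 196 c [496.3 -86.9] size [39.6 57.6] long-axis deg 79.4 mean [495.7 -96.5]
top cell none
```

View pics/mat2.png

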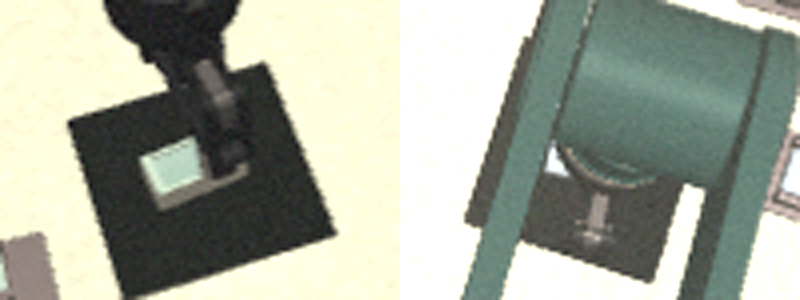

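The cell lies flat near the mat's centre (scene crop (190,170)), and the fingers are turned 90° across its long sides. Descending to grip it.

Emit:
{"api": "servo_tool", "payload": {
  "moves": [
    {"travel": [0,0,0.05],"roll": 0.01,"fingers": 0},
    {"travel": [0,0,0.1],"roll": 0.01,"fingers": 0},
    {"travel": [0,0,0.13],"roll": 0.01,"fingers": 0},
    {"travel": [0,0,0.144],"roll": 0.01,"fingers": 0},
    {"travel": [0,0,0.147],"roll": 0.01,"fingers": 0}
  ]
}}

```text
clock: 11.7
ee_pos: [492.9, -83.2, 181.6]
eef_rot: [-2.416, -2.007, -0.004]
wrist_force: [0.0, 0.1, 0.0]
grip_width: 85.7
```

Emit:
{"api": "servo_tool", "payload": {
  "moves": [
    {"travel": [0,0,0],"roll": 0,"fingers": 0.15},
    {"travel": [0,0,0],"roll": 0,"fingers": 0.3},
    {"travel": [0,0,0],"roll": 0,"fingers": 0.45},
    {"travel": [0,0,0],"roll": 0,"fingers": 0.55},
    {"travel": [0,0,0],"roll": 0,"fingers": 0.62}
  ],
  "grip_force": 20
}}

```text
clock: 12.2
ee_pos: [493.0, -83.2, 182.0]
eef_rot: [-2.417, -2.007, -0.004]
wrist_force: [0.9, -0.1, 0.2]
grip_width: 32.7
```

Emit:
{"api": "servo_tool", "payload": {
  "moves": [
    {"travel": [0,0,0],"roll": 0,"fingers": 0.68},
    {"travel": [0,0,0],"roll": 0,"fingers": 0.72},
    {"travel": [0,0,0],"roll": 0,"fingers": 0.76},
    {"travel": [0,0,0],"roll": 0,"fingers": 0.76},
    {"travel": [0,0,0],"roll": 0,"fingers": 0.76}
  ]
}}

```text
clock: 12.7
ee_pos: [493.0, -83.2, 182.0]
eef_rot: [2.417, 2.007, 0.005]
wrist_force: [0.3, 0.1, -0.5]
grip_width: 29.6
```

```bash
python3 -c "
from go import *
go(474,257,340,-10.6)"
```

```text
t 12.7 pos [493.  -83.2 182. ] ang -10.57 tilt 0.16 w 29.59 F [ 0.3  0.1 -0.5] q1,6 [-0.28 -0.1 ]
mm [ 331.3  -80.8 -157.4] travel [ 0.8283 -0.202  -0.3935] roll 0.001 dist 375.6
```

Emit:
{"api": "servo_tool", "payload": {
  "moves": [
    {"travel": [0,0,-0.02],"roll": 0,"fingers": 0.76},
    {"travel": [0,0,-0.08],"roll": 0,"fingers": 0.76},
    {"travel": [0,0,-0.17],"roll": 0,"fingers": 0.76},
    {"travel": [0,0,-0.27],"roll": 0,"fingers": 0.76},
    {"travel": [0,0,-0.35],"roll": 0,"fingers": 0.76}
  ]
}}

```text
clock: 13.2
ee_pos: [492.6, -83.4, 324.6]
eef_rot: [2.415, 2.006, 0.006]
wrist_force: [0.4, -0.2, -1.6]
grip_width: 29.6
```

Emit:
{"api": "servo_tool", "payload": {
  "moves": [
    {"travel": [0.06,-0.015,-0.04],"roll": 0,"fingers": 0.76},
    {"travel": [0.16,-0.04,-0.05],"roll": 0,"fingers": 0.76},
    {"travel": [0.26,-0.065,-0.05],"roll": 0,"fingers": 0.76},
    {"travel": [0.36,-0.09,-0.05],"roll": 0,"fingers": 0.76},
    {"travel": [0.42,-0.105,-0.05],"roll": 0,"fingers": 0.76}
  ]
}}

```text
clock: 13.7
ee_pos: [481.3, 91.8, 345.3]
eef_rot: [2.414, 2.009, 0.008]
wrist_force: [0.8, -0.8, -1.7]
grip_width: 29.5
```

Emit:
{"api": "servo_tool", "payload": {
  "moves": [
    {"travel": [0.1,-0.024,0],"roll": 0,"fingers": 0.76},
    {"travel": [0.2,-0.048,0],"roll": 0,"fingers": 0.76},
    {"travel": [0.29,-0.07,0],"roll": 0,"fingers": 0.76},
    {"travel": [0.36,-0.086,0],"roll": 0,"fingers": 0.76},
    {"travel": [0.4,-0.096,0],"roll": 0,"fingers": 0.76}
  ]
}}

```text
clock: 14.2
ee_pos: [472.0, 258.1, 345.7]
eef_rot: [2.412, 2.012, 0.007]
wrist_force: [0.6, -0.0, -1.4]
grip_width: 29.4
```

```bash
python3 -c "
from go import *
go(474,257,325,-10.6)"
```

```text
t 14.2 pos [472.  258.1 345.7] ang -10.32 tilt 0.27 w 29.44 F [ 0.6 -0.  -1.4] q1,6 [0.39 0.57]
mm [-0.8  2.1 20.7] travel [-0.0021  0.0052  0.0517] roll 0.009 dist 20.8
```

Emit:
{"api": "servo_tool", "payload": {
  "moves": [
    {"travel": [-0.002,0.005,0.02],"roll": 0.01,"fingers": 0.76},
    {"travel": [-0.002,0.005,0.05],"roll": 0.01,"fingers": 0.76},
    {"travel": [-0.002,0.005,0.07],"roll": 0.01,"fingers": 0.76},
    {"travel": [-0.002,0.005,0.075],"roll": 0.01,"fingers": 0.76},
    {"travel": [-0.002,0.005,0.075],"roll": 0.01,"fingers": 0.76}
  ]
}}

```text
clock: 14.7
ee_pos: [474.0, 256.0, 314.7]
eef_rot: [2.419, 2.004, 0.004]
wrist_force: [-0.9, -0.3, -1.7]
grip_width: 29.4
```

```bash
python3 - <<'E'
from go import *
go(474,257,284,-10.6)
S=snap('scene');T=snap('top')
p=status.read_state()["ee_pos"]
X=np.array([.983,-.1837]);Y=np.array([.1837,.983])
def box(c,z,hx,hy): return np.array([[*(c+X*a*hx+Y*b*hy),z] for a,b in((1,1),(1,-1),(-1,-1),(-1,1))])
seat=np.array([474,257.])
def draw(im,cam,ox,oy,over):
    M=cv2.resize(im[oy:oy+75,ox:ox+100],(400,300),interpolation=cv2.INTER_CUBIC)
    M=np.clip(M*1.7,0,255).astype(np.uint8)
    if over:
        for P,col in [(box(p[:2],p[2]-178+20,15,30),(255,0,0)),(box(seat+Y*39,133,17,5),(0,255,0)),(box(seat-Y*39,133,17,5),(0,255,0)),(box(seat-Y*130,133,17,5),(0,255,0)),(box(seat,105,50,55),(0,160,255))]:
            q=((proj(cam,P)-[ox,oy]+.5)*4-.5)
            cv2.polylines(M,[np.round(q*8).astype(np.int32)],True,col,1,cv2.LINE_AA,3)
    return M
cv2.imwrite('pics/hover.png',np.vstack([np.hstack([draw(S,'scene',295,100,o) for o in(0,1)]),np.hstack([draw(T,'top',140,175,o) for o in(0,1)])])[:,:,::-1])
E
```

```text
t 14.7 pos [474.  256.  314.7] ang -10.71 tilt 0.16 w 29.44 F [-0.9 -0.3 -1.7] q1,6 [0.39 0.58]
mm [ 0.9 -0.3 30.7] travel [ 0.0023 -0.0007  0.0767] roll -0.004 dist 30.7
```

View pics/hover.png

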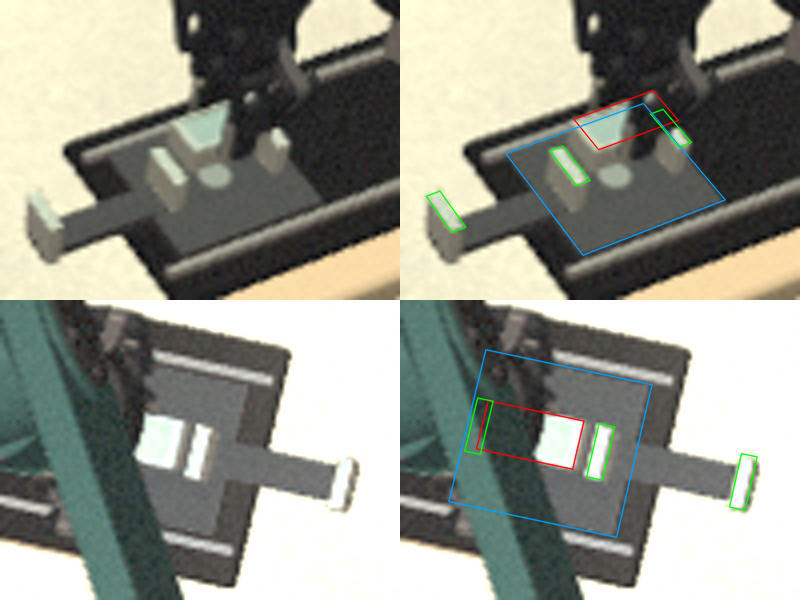

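Overlays agree with the stops and tab to about 1 px (near stop scene (168,168), top (200,451); tab top (343,483)), and the cell is held centred between the stops. Lowering slowly while watching force.

Emit:
{"api": "servo_tool", "payload": {
  "moves": [
    {"travel": [0.0035,-0.0005,0],"roll": 0,"fingers": 0.76},
    {"travel": [0.0035,-0.0005,0.005],"roll": 0,"fingers": 0.76},
    {"travel": [0.0035,-0.0005,0.01],"roll": 0,"fingers": 0.76},
    {"travel": [0.0035,-0.0005,0.015],"roll": 0,"fingers": 0.76},
    {"travel": [0.0035,-0.0005,0.02],"roll": 0,"fingers": 0.76}
  ]
}}

```text
clock: 15.3
ee_pos: [474.3, 257.9, 307.6]
eef_rot: [2.418, 2.005, 0.008]
wrist_force: [-0.2, 0.0, -1.3]
grip_width: 29.5
```

Emit:
{"api": "servo_tool", "payload": {
  "moves": [
    {"travel": [0,0,0.006],"roll": 0,"fingers": 0.76},
    {"travel": [0,0,0.014],"roll": 0,"fingers": 0.76},
    {"travel": [0,0,0.022],"roll": 0,"fingers": 0.76},
    {"travel": [0,0,0.03],"roll": 0,"fingers": 0.76},
    {"travel": [0,0,0.035],"roll": 0,"fingers": 0.76}
  ]
}}

```text
clock: 15.8
ee_pos: [474.2, 257.9, 293.1]
eef_rot: [2.418, 2.005, 0.007]
wrist_force: [0.3, 0.8, -1.4]
grip_width: 30.0
```

```bash
python3 -c "
from go import *
go(474,257.4,283,-10.6)"
```

```text
t 15.8 pos [474.2 257.9 293.1] ang -10.67 tilt 0.24 w 30.03 F [ 0.3  0.8 -1.4] q1,6 [0.39 0.58]
mm [-0.6 -0.2 10.1] travel [-0.0015 -0.0004  0.0253] roll -0.002 dist 10.2
```

Emit:
{"api": "servo_tool", "payload": {
  "moves": [
    {"travel": [-0.001,0,0.005],"roll": 0,"fingers": 0.76},
    {"travel": [-0.001,0,0.01],"roll": 0,"fingers": 0.76},
    {"travel": [-0.001,0,0.014],"roll": 0,"fingers": 0.76},
    {"travel": [-0.001,0,0.017],"roll": 0,"fingers": 0.76},
    {"travel": [-0.001,0,0.018],"roll": 0,"fingers": 0.76}
  ]
}}

```text
clock: 16.3
ee_pos: [474.2, 257.5, 285.8]
eef_rot: [2.418, 2.005, 0.007]
wrist_force: [0.2, -0.1, -0.8]
grip_width: 29.5
```

Emit:
{"api": "servo_tool", "payload": {
  "moves": [
    {"travel": [0,0,0.0015],"roll": 0,"fingers": 0.76},
    {"travel": [0,0,0.003],"roll": 0,"fingers": 0.76},
    {"travel": [0,0,0.0045],"roll": 0,"fingers": 0.76},
    {"travel": [0,0,0.0045],"roll": 0,"fingers": 0.76}
  ]
}}

```text
clock: 16.7
ee_pos: [474.2, 257.5, 283.9]
eef_rot: [2.418, 2.005, 0.006]
wrist_force: [-0.3, 0.1, -1.3]
grip_width: 29.5
```

Emit:
{"api": "servo_tool", "payload": {
  "moves": [
    {"travel": [0,0,0.001],"roll": 0,"fingers": 0.76},
    {"travel": [0,0,0.002],"roll": 0,"fingers": 0.76},
    {"travel": [0,0,0.002],"roll": 0,"fingers": 0.76}
  ]
}}

```text
clock: 17.0
ee_pos: [474.1, 257.6, 283.1]
eef_rot: [2.418, 2.005, 0.006]
wrist_force: [-0.8, 0.5, -0.5]
grip_width: 29.4
```

Emit:
{"api": "servo_tool", "payload": {
  "moves": [
    {"travel": [0,0,0.0008],"roll": 0,"fingers": 0.76},
    {"travel": [0,0,0.0015],"roll": 0,"fingers": 0.76},
    {"travel": [0,0,0.0015],"roll": 0,"fingers": 0.76}
  ]
}}

```text
clock: 17.3
ee_pos: [474.1, 257.6, 283.0]
eef_rot: [2.418, 2.005, 0.007]
wrist_force: [-1.2, -0.9, 3.2]
grip_width: 29.7
```

Touchdown is about 4.5 N at the expected height. Releasing and lifting.

Emit:
{"api": "servo_tool", "payload": {
  "moves": [
    {"travel": [0,0,0],"roll": 0,"fingers": 0.62},
    {"travel": [0,0,0],"roll": 0,"fingers": 0.55},
    {"travel": [0,0,0],"roll": 0,"fingers": 0.4},
    {"travel": [0,0,0],"roll": 0,"fingers": 0.3},
    {"travel": [0,0,0],"roll": 0,"fingers": 0.3}
  ]
}}

```text
clock: 17.8
ee_pos: [474.2, 257.5, 282.9]
eef_rot: [2.418, 2.005, 0.007]
wrist_force: [0.2, -0.1, -0.0]
grip_width: 59.8
```

Emit:
{"api": "servo_tool", "payload": {
  "moves": [
    {"travel": [0,0,0],"roll": 0,"fingers": 0.3},
    {"travel": [0,0,-0.03],"roll": 0,"fingers": 0.3},
    {"travel": [0,0,-0.09],"roll": 0,"fingers": 0.3},
    {"travel": [0,0,-0.16],"roll": 0,"fingers": 0.3},
    {"travel": [0,0,-0.18],"roll": 0,"fingers": 0.3}
  ]
}}

```text
clock: 18.3
ee_pos: [474.5, 257.6, 359.6]
eef_rot: [2.416, 2.003, 0.018]
wrist_force: [-0.0, -0.0, 0.7]
grip_width: 59.6
```

Emit:
{"api": "servo_tool", "payload": {
  "moves": [
    {"travel": [-0.1,0,0],"roll": 0,"fingers": 0.3},
    {"travel": [-0.2,0,0],"roll": 0,"fingers": 0.3},
    {"travel": [-0.3,0,0],"roll": 0,"fingers": 0.3},
    {"travel": [-0.4,0,0],"roll": 0,"fingers": 0.3},
    {"travel": [-0.42,0,0],"roll": 0,"fingers": 0.3}
  ]
}}

```text
clock: 18.8
ee_pos: [442.6, 89.8, 358.3]
eef_rot: [2.419, 1.998, 0.016]
wrist_force: [0.4, -0.0, 0.2]
grip_width: 59.6
```

```bash
python3 - <<'E'
from go import *
go(450.2-.18*35,129.2-.98*35,340,-10.6)
S=snap('scene');T=snap('top')
def crop(im,x,y,w=100,h=75): return cv2.resize(im[y:y+h,x:x+w],(400,300),interpolation=cv2.INTER_CUBIC)
M=np.hstack([crop(S,295,100),crop(T,140,175)]);cv2.imwrite('pics/placed.png',np.clip(M*1.5,0,255).astype(np.uint8)[:,:,::-1])
E
```

```text
t 18.8 pos [442.6  89.8 358.3] ang -10.9 tilt 0.63 w 59.55 F [ 0.4 -0.   0.2] q1,6 [0.07 0.26]
mm [ 5.1  0.1 18.3] travel [0.0128 0.0004 0.0458] roll -0.01 dist 19.0
```

View pics/placed.png

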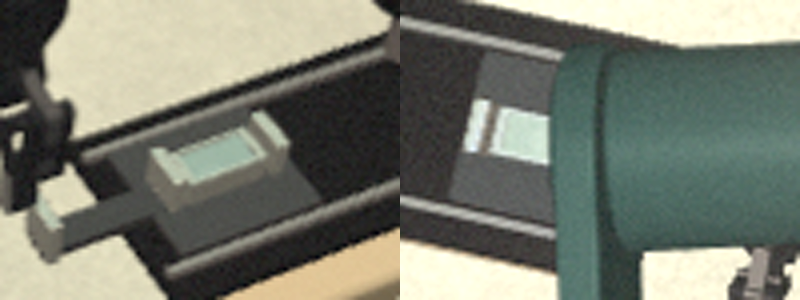

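The cell lies between the stops on the carriage (scene crop (210,155)). Now closing the fingers and lowering behind the tab.

Emit:
{"api": "servo_tool", "payload": {
  "moves": [
    {"travel": [0,0,0.03],"roll": -0.01,"fingers": 1},
    {"travel": [0,0,0.08],"roll": -0.01,"fingers": 1},
    {"travel": [0,0,0.13],"roll": -0.01,"fingers": 1},
    {"travel": [0,0,0.17],"roll": -0.01,"fingers": 1},
    {"travel": [0,0,0.183],"roll": -0.01,"fingers": 1}
  ]
}}

```text
clock: 19.4
ee_pos: [443.3, 93.2, 282.0]
eef_rot: [-2.413, -2.011, -0.012]
wrist_force: [-0.4, -0.4, -0.1]
grip_width: -0.2
```

Emit:
{"api": "servo_tool", "payload": {
  "moves": [
    {"travel": [0.005,0,0],"roll": 0,"fingers": 1},
    {"travel": [0.015,0,0],"roll": 0,"fingers": 1},
    {"travel": [0.03,0,0],"roll": 0,"fingers": 1},
    {"travel": [0.045,0,0],"roll": 0,"fingers": 1},
    {"travel": [0.055,0,0],"roll": 0,"fingers": 1}
  ]
}}

```text
clock: 19.9
ee_pos: [447.6, 115.5, 283.0]
eef_rot: [2.413, 2.012, 0.014]
wrist_force: [0.7, -2.5, 1.2]
grip_width: -0.0
```

```bash
python3 -c "
from go import *
Y=np.array([.183,.983]);t=np.array([450.2,129.1])+Y*(139-16)
go(*t,285,-10.6)"
```

```text
t 19.9 pos [447.6 115.5 283. ] ang -10.36 tilt 0.51 w -0.04 F [ 0.7 -2.5  1.2] q1,6 [0.13 0.31]
mm [136.9   0.5  -1.1] travel [ 0.3422  0.0014 -0.0028] roll 0.008 dist 136.9
```

Pushing the tab with the 1.5–2.5 N friction showing at the wrist.

Emit:
{"api": "servo_tool", "payload": {
  "moves": [
    {"travel": [0.012,0,-0.002],"roll": 0,"fingers": 1},
    {"travel": [0.03,0,-0.003],"roll": 0,"fingers": 1},
    {"travel": [0.05,0,-0.003],"roll": 0,"fingers": 1},
    {"travel": [0.07,0,-0.003],"roll": 0,"fingers": 1},
    {"travel": [0.09,0,-0.003],"roll": 0,"fingers": 1}
  ]
}}

```text
clock: 20.4
ee_pos: [454.2, 151.5, 284.3]
eef_rot: [2.413, 2.011, 0.014]
wrist_force: [0.9, -2.5, -1.4]
grip_width: 0.2
```

Emit:
{"api": "servo_tool", "payload": {
  "moves": [
    {"travel": [0.02,0,0],"roll": 0,"fingers": 1},
    {"travel": [0.04,0,0],"roll": 0,"fingers": 1},
    {"travel": [0.06,0,0],"roll": 0,"fingers": 1},
    {"travel": [0.08,0,0],"roll": 0,"fingers": 1},
    {"travel": [0.1,0,0],"roll": 0,"fingers": 1}
  ]
}}

```text
clock: 20.9
ee_pos: [461.6, 191.5, 284.6]
eef_rot: [2.412, 2.011, 0.014]
wrist_force: [1.0, -3.1, -0.7]
grip_width: -0.1
```

Emit:
{"api": "servo_tool", "payload": {
  "moves": [
    {"travel": [0.02,0,0],"roll": 0,"fingers": 1},
    {"travel": [0.04,0,0],"roll": 0,"fingers": 1},
    {"travel": [0.06,0,0],"roll": 0,"fingers": 1},
    {"travel": [0.075,0,0],"roll": 0,"fingers": 1},
    {"travel": [0.085,0,0],"roll": 0,"fingers": 1}
  ]
}}

```text
clock: 21.4
ee_pos: [467.8, 225.6, 284.9]
eef_rot: [2.412, 2.012, 0.014]
wrist_force: [1.1, -1.9, -0.8]
grip_width: -0.1
```

```bash
python3 -c "
from go import *
Y=np.array([.183,.983]);t=np.array([450.2,129.1])+Y*(139-14)
go(*t,283,-10.6)"
```

```text
t 21.4 pos [467.8 225.6 284.9] ang -10.34 tilt 0.52 w -0.08 F [ 1.1 -1.9 -0.8] q1,6 [0.34 0.52]
mm [26.9  0.5  2.1] travel [0.0672 0.0012 0.0052] roll 0.009 dist 27.0
```

Roughly 25 mm to go, so I'm slowing down.

Emit:
{"api": "servo_tool", "payload": {
  "moves": [
    {"travel": [0.012,0,0],"roll": 0,"fingers": 1},
    {"travel": [0.024,0,0],"roll": 0,"fingers": 1},
    {"travel": [0.034,0,0],"roll": 0,"fingers": 1},
    {"travel": [0.043,0,0],"roll": 0,"fingers": 1},
    {"travel": [0.05,0,0],"roll": 0,"fingers": 1}
  ]
}}

```text
clock: 21.9
ee_pos: [471.4, 245.5, 285.0]
eef_rot: [2.412, 2.012, 0.014]
wrist_force: [0.9, -2.6, -0.8]
grip_width: 0.1
```

Emit:
{"api": "servo_tool", "payload": {
  "moves": [
    {"travel": [0.003,0,0],"roll": 0,"fingers": 1},
    {"travel": [0.006,0,0],"roll": 0,"fingers": 1},
    {"travel": [0.009,0,0],"roll": 0,"fingers": 1},
    {"travel": [0.011,0,0],"roll": 0,"fingers": 1},
    {"travel": [0.011,0,0],"roll": 0,"fingers": 1}
  ]
}}

```text
clock: 22.4
ee_pos: [472.2, 249.4, 285.0]
eef_rot: [2.412, 2.011, 0.012]
wrist_force: [-0.2, -5.2, -0.1]
grip_width: -0.1
```

Emit:
{"api": "servo_tool", "payload": {
  "moves": [
    {"travel": [0.003,0,0],"roll": 0,"fingers": 1},
    {"travel": [0.005,0,0],"roll": 0,"fingers": 1},
    {"travel": [0.006,0,0],"roll": 0,"fingers": 1}
  ]
}}

```text
clock: 22.7
ee_pos: [472.4, 250.3, 285.1]
eef_rot: [2.41, 2.008, 0.005]
wrist_force: [-1.8, -9.5, 3.0]
grip_width: 0.3
```

Emit:
{"api": "servo_tool", "payload": {
  "moves": [
    {"travel": [0.003,0,0],"roll": 0,"fingers": 1},
    {"travel": [0.005,0,0],"roll": 0,"fingers": 1},
    {"travel": [0.006,0,0],"roll": 0,"fingers": 1}
  ]
}}

```text
clock: 23.0
ee_pos: [472.7, 251.1, 285.1]
eef_rot: [2.409, 2.005, -0.002]
wrist_force: [-2.4, -10.4, 2.6]
grip_width: -0.2
```

Emit:
{"api": "servo_tool", "payload": {
  "moves": [
    {"travel": [-0.01,0,0],"roll": 0,"fingers": 1},
    {"travel": [-0.05,0,0],"roll": 0,"fingers": 1},
    {"travel": [-0.15,0,-0.02],"roll": 0,"fingers": 1},
    {"travel": [-0.25,0,-0.1],"roll": 0,"fingers": 1},
    {"travel": [-0.35,0,-0.15],"roll": 0,"fingers": 1}
  ]
}}

```text
clock: 23.5
ee_pos: [446.4, 112.6, 347.2]
eef_rot: [2.408, 2.007, 0.001]
wrist_force: [1.4, 0.0, 1.0]
grip_width: -0.4
```

Emit:
{"api": "servo_tool", "payload": {
  "moves": [
    {"travel": [-0.1,-0.05,-0.02],"roll": 0,"fingers": 1},
    {"travel": [-0.2,-0.1,-0.05],"roll": 0,"fingers": 1},
    {"travel": [-0.3,-0.15,-0.05],"roll": 0,"fingers": 1},
    {"travel": [-0.4,-0.2,-0.05],"roll": 0,"fingers": 1},
    {"travel": [-0.4,-0.2,-0.05],"roll": 0,"fingers": 1}
  ]
}}

```text
clock: 24.0
ee_pos: [336.2, -33.1, 367.7]
eef_rot: [2.414, 1.996, 0.002]
wrist_force: [1.2, -0.1, 0.9]
grip_width: -0.0
```

```bash
python3 - <<'E'
from go import *
go(474,257,340,-10.6)
S=snap('scene');T=snap('top')
X=np.array([.983,-.1837]);Y=np.array([.1837,.983]);L=np.array([499.4,393.5])
def box(c,z,hx,hy): return np.array([[*(c+X*a*hx+Y*b*hy),z] for a,b in((1,1),(1,-1),(-1,-1),(-1,1))])
def draw(im,cam,ox,oy):
    M=cv2.resize(im[oy:oy+75,ox:ox+100],(400,300),interpolation=cv2.INTER_CUBIC);M=np.clip(M*1.7,0,255).astype(np.uint8);N=M.copy()
    for P,col in [(box(L-Y*130,133,17,5),(0,255,0)),(box(L-Y*39,133,17,5),(0,255,0)),(box(L,125,15,30),(255,0,0))]:
        q=((proj(cam,P)-[ox,oy]+.5)*4-.5)
        cv2.polylines(N,[np.round(q*8).astype(np.int32)],True,col,1,cv2.LINE_AA,3)
    return np.hstack([M,N])
cv2.imwrite('pics/home.png',np.vstack([draw(S,'scene',325,80),draw(T,'top',100,165)])[:,:,::-1])
E
```

```text
t 24.0 pos [336.2 -33.1 367.7] ang -10.81 tilt 0.55 w -0.02 F [ 1.2 -0.1  0.9] q1,6 [-0.26 -0.08]
mm [310.9  80.7  26.8] travel [0.7773 0.2017 0.067 ] roll -0.007 dist 322.3
```

View pics/home.png

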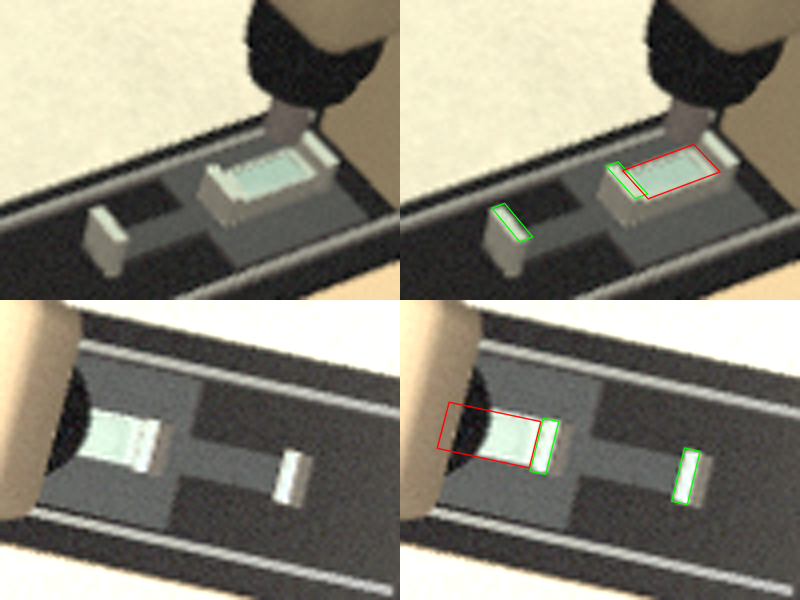

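Tab at top (172,209) reads about 2 mm short of the model, so I'll check the tip positions during the last push for a true stall.

```bash
python3 - <<'E'
from h import *
from scipy.spatial.transform import Rotation as Ro
Y=np.array([.1837,.983,0])
for p,r in [((471.4,245.5,285),(2.412,2.012,.014)),((472.2,249.4,285),(2.412,2.011,.012)),((472.4,250.3,285.1),(2.41,2.008,.005)),((472.7,251.1,285.1),(2.409,2.005,-.002))]:
    t=np.array(p)+160*Ro.from_rotvec(r).as_matrix()[:,2];print("tip along Y",round(t@Y,2))
a=at_z("top",[(342.5/4-.5+140,184.5/4-.5+175),(290.5/4-.5+100,177.5/4-.5+165)],133)
print(a,(a[1]-a[0])@Y)
E
```

```text
tip along Y 328.96
tip along Y 332.72
tip along Y 332.74
tip along Y 332.76
[[448.52141932 129.66243782 133.        ]
 [474.79501324 262.80129341 133.        ]] 135.70195425064298
```

The tips stalled at the same point (332.7 mm along the slide) while force rose to 10 N against about 1.5 N friction, so the carriage is against its stop. Handing in.

```bash
python3 - <<'E'
from h import *
T=snap('top')
for n in("short_cell","jar","brush"): print(n,[(round(r["score"],2),np.round(r["position"],1).tolist()) for r in finder.pinpoint(n,"top")[:2]])
print(status.read_state()["clock"],robot.hand_in())
E
```

```text
short_cell [(0.46, [363.2, 216.3]), (0.28, [137.2, 201.6])]
jar [(0.58, [361.1, 213.8])]
brush [(0.73, [425.8, 191.6]), (0.18, [131.7, 197.2])]
the job is handed in; nothing more can be done
24.3 None
```

I finished the job and handed it in at 24.3 s, with the arm clear of everything; no verdict was reported. I lifted the long cell out of its cradle by its ends at 20 N and laid it on the smaller mat. I then gripped it by its long sides at 20 N, set it between the carriage's end stops, and pushed the carriage home by its tab.

**Cell handling:** both set-downs read about 4–5 N at the wrist. The pictures showed the cell flat on the mat, and afterwards lying between the stops both before and after the slide.

**Carriage home:** the fingertips stopped at the same point for the last three readings while the push force rose to about 10 N, against roughly 1.5 N of friction. I took that as the end stop.

**Checks that disagreed or fell short:**
- **Tab position:** in the final top view the tab sat about 2–3 mm short of my fitted model. That is within camera accuracy, but I did not measure the carriage joint itself.
- **Slide distance:** the pictures gave about 136 mm of travel from a start I fitted at about 1 mm in. That adds up to only just over the 136 mm limit, so I relied on the stall for it being home.
- **Bystanders:** in the final top view the short cell and the brush were within about 2–4 px (roughly 6–10 mm) of where they started, which I put down to detector noise. The network did not find the jar: its one detection fell on the short cell. Nothing was commanded near any of the three.

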